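Finger check of a foot-pressure sensor strip

TASK

Check the longer of the two sensor strips, the one with five domed pads: run the fingertips along its curved row of pads from the wide round heel end to the narrow toe end, so that each pad in turn dips about half-way and springs back. Press lightly: push no pad down to its stop, and leave the shorter strip and the loose things on the bench alone, nothing lifted or moved. Finish with the hand clear and all pads up.

Things in the scene. Friction and masses are not known exactly. Their poses are not given: they have to be found in the camera images.
- long_strip: Longer sensor strip, fixed to the bench, about 215 mm long: curved aluminium bar 46 mm wide, 22 mm high, round 80 mm heel end, five white domed pads 38 mm across, 40 mm apart on an arc of 110 mm radius. Origin on the bench under its middle; z up, y from heel to toe, arc bulges to -x. Pad centres (x, y) from the heel, mm: (13.9, -73.1), (-6.7, -39.1), (-13.9, 0.0), (-6.7, 39.1), (13.9, 73.1).
- pad1_top (a point): The crown of pad 1 of the long strip, counted from the heel end, at the centre of the pad; it sinks with the pad. Up, it is 42 mm above the bench.
- pad2_top (a point): The crown of pad 2 of the long strip, counted from the heel end, at the centre of the pad; it sinks with the pad. Up, it is 42 mm above the bench.
- pad3_top (a point): The crown of pad 3 of the long strip, counted from the heel end, at the centre of the pad; it sinks with the pad. Up, it is 42 mm above the bench.
- pad4_top (a point): The crown of pad 4 of the long strip, counted from the heel end, at the centre of the pad; it sinks with the pad. Up, it is 42 mm above the bench.
- pad5_top (a point): The crown of pad 5 of the long strip, counted from the heel end, at the centre of the pad; it sinks with the pad. Up, it is 42 mm above the bench.
- pad1 (a joint): How far pad 1 is pressed, in m: 0 up, 0.012 at its stop. It slides straight down on a spring: starts to move at 0.8 N, 2 N half-way (6 mm), 3.2 N at the stop, and springs back. The dome falls off 8 mm from crown to rim (flank 1 in 2), so shut fingertips sliding sideways at half depth (not much deeper) ride onto the next pad.
- pad2 (a joint): How far pad 2 is pressed, in m: 0 up, 0.012 at its stop. It slides straight down on a spring: starts to move at 0.8 N, 2 N half-way (6 mm), 3.2 N at the stop, and springs back. The dome falls off 8 mm from crown to rim (flank 1 in 2), so shut fingertips sliding sideways at half depth (not much deeper) ride onto the next pad.
- pad3 (a joint): How far pad 3 is pressed, in m: 0 up, 0.012 at its stop. It slides straight down on a spring: starts to move at 0.8 N, 2 N half-way (6 mm), 3.2 N at the stop, and springs back. The dome falls off 8 mm from crown to rim (flank 1 in 2), so shut fingertips sliding sideways at half depth (not much deeper) ride onto the next pad.
- pad4 (a joint): How far pad 4 is pressed, in m: 0 up, 0.012 at its stop. It slides straight down on a spring: starts to move at 0.8 N, 2 N half-way (6 mm), 3.2 N at the stop, and springs back. The dome falls off 8 mm from crown to rim (flank 1 in 2), so shut fingertips sliding sideways at half depth (not much deeper) ride onto the next pad.
- pad5 (a joint): How far pad 5 is pressed, in m: 0 up, 0.012 at its stop. It slides straight down on a spring: starts to move at 0.8 N, 2 N half-way (6 mm), 3.2 N at the stop, and springs back. The dome falls off 8 mm from crown to rim (flank 1 in 2), so shut fingertips sliding sideways at half depth (not much deeper) ride onto the next pad.
- short_strip: The shorter strip with only three pads, otherwise of the same make, fixed, about 145 mm long; not to be touched. Origin on the bench under its middle; y from heel towards toe. The two strips lie side by side, left and right, either way round.
- marker_pen: Bystander: marker pen, 136 mm long, 16 mm thick, lying between the two strips. Origin at the centre of its underside.
- screwdriver: Bystander: screwdriver, 212 mm long, 28 mm thick, lying near the front edge. Origin at the centre of its underside.
- sanding_block: Bystander: brown sanding block, 62x100x34 mm, behind the strips. Origin at the centre of its underside.
- cork_pad_1: Bystander: oval cork pad, 48x60 mm, 9 mm thick, behind the marker pen. Origin at the centre of its underside.
- flat_brush: Bystander: flat brush with red handle, 225 mm long, 13 mm thick, at the front left. Origin at the centre of its underside.

How it is judged:
By the outcome, as a careful person would: the job done as asked, in the order asked, and still so for the second after the job is handed in, with the robot touching nothing.
It also fails if it takes over 35 s, if anything falls off the work surface, if the arm or the gripper's body presses on something with over 40 N, if the wrist force passes 120 N, or if a joint passes its speed limit or range.

ROBOT

A 6-joint arm with a two-finger parallel gripper is mounted at the origin on a cart in front of the work surface, level with it; the furniture and walls round the work are solid. World frame = base frame: x ahead of the robot, y to its left, z up, the work surface at z = 0. Lengths are in mm, angles in rad, forces in N, time in s.
With the tool pointing down it reaches from about 350 to 775 mm from the base axis. Payload 7.3 kg.
Tool frame: the origin (TCP) lies at the very end of the fingers, on their centre line; the grasp point (between the pads) lies 19 mm behind it; x points along the fingers, y is the direction in which the jaws open and shut, and the axes are right-handed (so a half turn about x gives the same grasp; the last joint's range is limited). The gripper opens to 92 mm and grips with 3 to 60 N. Pads are 19 mm wide; open, the fingers measure 130 mm over their backs; the gripper's body (75 mm by 190 mm) begins 47 mm behind the grasp point.
Start: joints at [1.142, 0.342, 1.524, -0, 1.275, -0.146], TCP at [146.485, 504.173, 196.341] pointing down, gripper open.
Joint ranges: [-2.53, 2.53], [-0.77, 2.02], [0.04, 2.7], [-1, 4.14], [0.28, 2.66], [-3.11, 3.11]. Speed limits (rad/s): [2.57, 2.57, 3.14, 3.14, 3.14, 3.14].

INTERFACE

Orientations are given as [roll, pitch, yaw] about the fixed x, y, z axes, in that order (R = Rz(yaw) Ry(pitch) Rx(roll)).
In Python, from plant import sensors, capture, bot gives the robot as it stands.
- The arm moves only by the shell command python3 -m crank 'ROWS' [OPENING]. ROWS is JSON, a list of rows, each an object of numbers: "dx", "dy", "dz": the shift along the tool's x, y, z in cm; "spin": the turn about the tool's x in rad. A call has 1 to 20 rows; each row is the pose to reach, as a shift and turn from the pose commanded when the call began, along the tool's axes at that moment; what a row does not reach only later rows make up. A row lasts 1/12 s, in which the tool goes at most 41.7 mm and 7.16 degrees, less where a joint would pass 70% of its speed; a pose out of reach is approached as far as the arm can. A call with a gripper value outside its range is refused whole. OPENING is the opening in per cent of the stroke, from 0 (shut) to 100 (fully open), set as the call begins (- or left out, the last holds). The fingers move at their own pace and stop on an object; the grip force is fixed at half the most. Time passes only in rows, so rows that repeat a pose let the fingers close. It gives the time, the measured TCP pose, the force and the opening at its end, in the units of the state.
- sensors.get_obs(): the state, without advancing time (a new reading comes with each control period).
- capture(name): name is "side" or "top" or "wrist"; returns a dict with "frame" (384x512x3 uint8, blue, green, red), "vfov" (degrees; the focal length in pixels is half the picture's height over the tangent of half this angle, whatever the lens; pixels are square), "cx", "cy" (the principal point, pixels), "view" (4x4, takes a point from world to camera coordinates); the wrist camera has in their place "mount" (4x4, takes a point from camera to tool coordinates, whose origin is the TCP and whose axes are the tool frame's). Camera axes: x right, y down, z forward; pixel columns grow to the right and rows downward; lengths in mm; the calibration is good to about 2 mm. A picture is of the moment at which its call begins: read the wrist's pose just before it. There is no depth.
- bot.close_job(): hands the job in, once; it reports no verdict.
The state is a dict: "time": time; "joint_positions": joint angles; "dq": joint speeds; "tau": joint torques, N m; "tool_pos": TCP position; "tcp_rot": TCP orientation; "contact_force": force on the tool from outside, world axes, zero at the start; "moment": the same for the moment, N m; "grip_width": finger opening in mm.
Only numpy, scipy, OpenCV 4.12 (cv2) and the standard library are available. Lean on these libraries where they do the work, as an engineer would, in place of code of your own. Each camera call takes 0.05 s, during which the arm holds its last target.

## Working session

There is one attempt and no reset: what is moved stays moved. The work goes in short steps, Python scripts to look and compute and a shell command to move; the robot and the scene stay as the last step left them, time stands still between calls to the robot, and variables do not carry over. Pictures are saved under pics/ and viewed, and the job is handed in when it is done.

```bash
mkdir -p pics; ls; python3 - <<'E'
from plant import sensors,capture,bot
import cv2
print(sensors.get_obs())
for n in("top","side"):
    c=capture(n); cv2.imwrite(f"pics/{n}0.png",c["frame"]); print(n,c["vfov"],c["cx"],c["cy"],c["view"])
E
```

```text
pics
{'time': 0.0, 'joint_positions': array([ 1.14201249e+00,  3.42727943e-01,  1.52501115e+00,  1.15498962e-05,
        1.27542029e+00, -1.45979958e-01]), 'dq': array([ 8.50554352e-04, -5.42640425e-04, -5.92020183e-04, -1.30466874e-03,
        2.16086913e-04, -2.86573266e-06]), 'tau': array([-1.92736052e-04, -4.31245422e+01, -2.44220585e+01,  7.16987858e-02,
        5.62233967e-02, -1.41836672e-04]), 'tool_pos': array([146.27309181, 503.73437116, 195.64435052]), 'tcp_rot': array([-1.72382549,  1.56922955, -2.00663274]), 'contact_force': array([-0.22001725, -0.07446421, -0.03485933]), 'moment': array([0.02990141, 0.00782619, 0.01328719]), 'grip_width': 91.35112767161968}
top 44.47121684741724 261.99356200940935 184.07481180710116 [[-4.02575917e-03 -9.99972317e-01 -6.25764568e-03  2.77970880e+01]
 [-9.94793688e-01  4.64197906e-03 -1.01803582e-01  5.61012286e+02]
 [ 1.01829812e-01  5.81522972e-03 -9.94784837e-01  1.28112835e+03]
 [ 0.00000000e+00  0.00000000e+00  0.00000000e+00  1.00000000e+00]]
side 53.92386959755588 257.4135322786368 194.95849098879563 [[ 8.43604905e-01  5.36954365e-01  3.28237124e-03 -4.82001322e+02]
 [ 4.04515566e-01 -6.31487569e-01 -6.61506317e-01 -1.70180006e+02]
 [-3.53125928e-01  5.59377744e-01 -7.49932409e-01  1.27000291e+03]
 [ 0.00000000e+00  0.00000000e+00  0.00000000e+00  1.00000000e+00]]
```

View pics/top0.png

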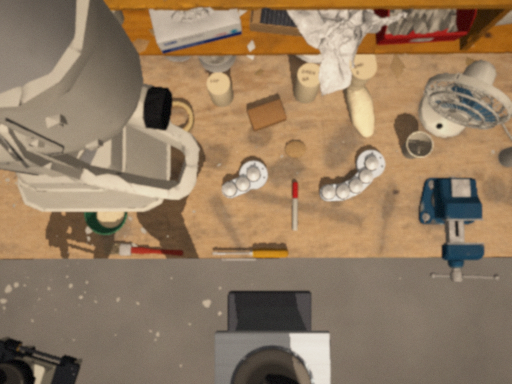

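View pics/side0.png

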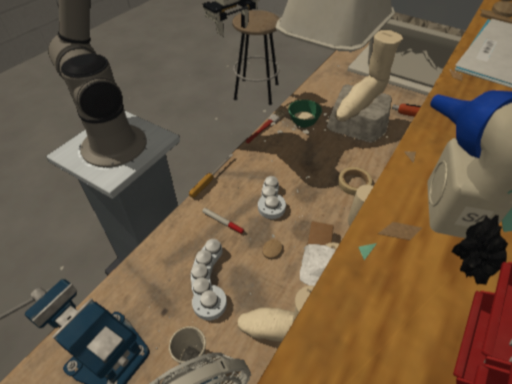

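```bash
python3 - <<'E'
import cv2,numpy as np
for n,(x0,y0,x1,y1) in {"top":(300,135,400,215),"side":(170,225,250,330)}.items():
    im=cv2.imread(f"pics/{n}0.png")[y0:y1,x0:x1]
    cv2.imwrite(f"pics/{n}0z.png",cv2.resize(im,None,fx=5.6,fy=5.6,interpolation=cv2.INTER_CUBIC))
E
cat > h.py <<'E'
import numpy as np, cv2
from scipy.spatial.transform import Rotation as R
def fpx(c): return c["frame"].shape[0]/2/np.tan(np.radians(c["vfov"]/2))
def cast(c,u,v,z,T=None):
    # world ray to plane z; T cam->world
    if T is None: T=np.linalg.inv(c["view"])
    d=T[:3,:3]@np.array([(u-c["cx"])/fpx(c),(v-c["cy"])/fpx(c),1]); o=T[:3,3]
    return o+d*(z-o[2])/d[2]
def tcpT(o):
    T=np.eye(4);T[:3,:3]=R.from_euler("xyz",o["tcp_rot"]).as_matrix();T[:3,3]=o["tool_pos"];return T
def proj(c,p,T=None):
    V=c["view"] if T is None else np.linalg.inv(T)
    q=V[:3,:3]@np.asarray(p)+V[:3,3]; return q[:2]/q[2]*fpx(c)+[c["cx"],c["cy"]]
E
```

```text
(no output)
```

View pics/top0z.png

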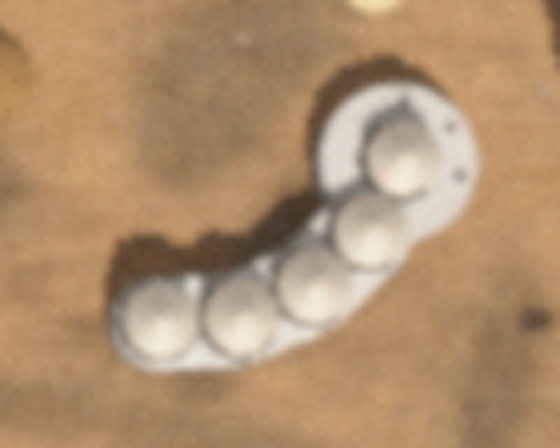

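View pics/side0z.png

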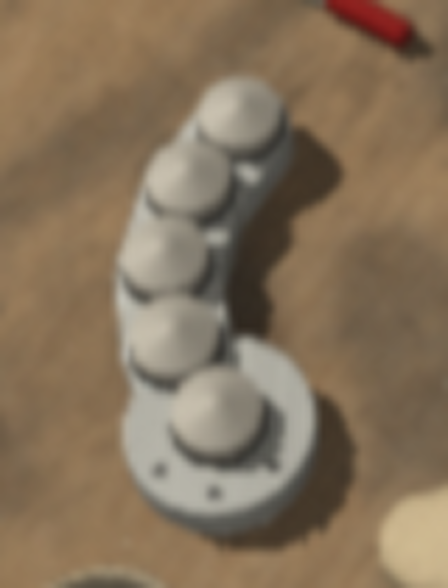

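The long strip is on the right. In the zoomed top view its pads are at (402,155), (371,230), (314,284), (240,314) and (160,318), heel at upper right, toe at lower left. I'll cast these onto the rim height and fit them to the given pad layout.

```bash
cat >> h.py <<'E'
M=np.array([(13.9,-73.1),(-6.7,-39.1),(-13.9,0),(-6.7,39.1),(13.9,73.1)])
def fit(P):
    a,b=M.mean(0),P.mean(0); U,S,Vt=np.linalg.svd((M-a).T@(P-b))
    D=np.diag([1,np.linalg.det(Vt.T@U.T)]); Rm=Vt.T@D@U.T
    t=b-Rm@a; return Rm,t,P-(M@Rm.T+t)
E
python3 - <<'E'
from h import *
from plant import capture
c=capture("top")
Z=[(402,155),(371,230),(314,284),(240,314),(160,318)]
P=np.array([cast(c,300+(x+.5)/5.6-.5,135+(y+.5)/5.6-.5,36)[:2] for x,y in Z])
Rm,t,r=fit(P);print(P.round(1),t,np.degrees(np.arctan2(Rm[1,0],Rm[0,0])),r.round(1),(M@Rm.T+t).round(1),sep="\n")
c=capture("side")
Z=[(218,411),(178,333),(168,252),(190,177),(241,112)]
P=np.array([cast(c,170+(x+.5)/5.6-.5,225+(y+.5)/5.6-.5,38)[:2] for x,y in Z])
Rm,t,r=fit(P);print(P.round(1),t,np.degrees(np.arctan2(Rm[1,0],Rm[0,0])),r.round(1),(M@Rm.T+t).round(1),sep="\n")
c=capture("wrist");cv2.imwrite("pics/w0.png",c["frame"]);print(c["mount"],c["vfov"])
E
```

```text
[[ 620.  -279.3]
 [ 582.5 -262.9]
 [ 555.8 -234.1]
 [ 541.  -197.2]
 [ 539.2 -157.7]]
[ 567.61053757 -226.27559714]
33.27127647742459
[[ 0.6  0.5]
 [-1.  -0.3]
 [-0.2 -0.2]
 [ 0.5  0.1]
 [ 0.1 -0.1]]
[[ 619.3 -279.8]
 [ 583.5 -262.6]
 [ 556.  -233.9]
 [ 540.6 -197.3]
 [ 539.1 -157.5]]
[[ 620.1 -285.1]
 [ 584.6 -266.1]
 [ 557.1 -237.9]
 [ 541.8 -202.9]
 [ 540.1 -163.1]]
[ 568.65688863 -231.07881019]
33.362358413531254
[[-0.3 -0.6]
 [ 0.   1.3]
 [ 0.   0.8]
 [ 0.2 -0.8]
 [ 0.  -0.8]]
[[ 620.5 -284.5]
 [ 584.6 -267.4]
 [ 557.  -238.7]
 [ 541.6 -202.1]
 [ 540.1 -162.4]]
[[ 3.75183564e-04 -2.60990598e-01  9.65341270e-01 -1.88436387e+02]
 [ 9.99999716e-01  7.28503767e-04 -1.91694719e-04  1.01521888e+00]
 [-6.53224232e-04  9.65341068e-01  2.60990797e-01 -6.99019373e+01]
 [ 0.00000000e+00  0.00000000e+00  0.00000000e+00  1.00000000e+00]] 70.19896235476466
```

```bash
python3 - <<'E'
from h import *
from plant import sensors
o=sensors.get_obs();T=tcpT(o);print(T.round(4))
yaw=np.arctan2(T[1,1],T[0,1]);print("y axis yaw",np.degrees(yaw))
for tgt in ([350,200,230],[568,-228,230]):
    print(T[:3,:3].T@(np.array(tgt)-T[:3,3])/10)
print("spin to 33.3/213.3 (about tool x = down, so minus)", [-((np.radians(a)-yaw+np.pi)%(2*np.pi)-np.pi) for a in(33.3,213.3)])
E
```

```text
[[-3.000000e-04  2.790000e-01  9.603000e-01  1.463818e+02]
 [-6.000000e-04  9.603000e-01 -2.790000e-01  5.039810e+02]
 [-1.000000e+00 -7.000000e-04 -1.000000e-04  1.960098e+02]
 [ 0.000000e+00  0.000000e+00  0.000000e+00  1.000000e+00]]
y axis yaw 73.79697093952207
[ -3.38671374 -23.51112558  28.03495228]
[ -3.36729672 -58.5279433   60.91202788]
spin to 33.3/213.3 (about tool x = down, so minus) [np.float64(0.7068054799791215), np.float64(-2.4347871736106717)]
```

View pics/w0.png

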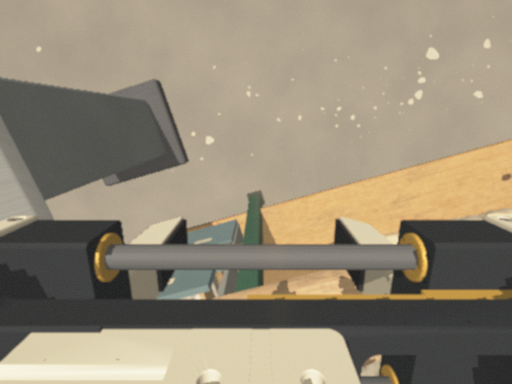

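```bash
python3 -m crank '[{"dx":-1,"dy":-2,"dz":2.1},{"dx":-2,"dy":-4.5,"dz":4.7},{"dx":-3.4,"dy":-7,"dz":7.4},{"dx":-3.4,"dy":-9.5,"dz":10,"spin":0.05},{"dx":-3.4,"dy":-12,"dz":12.6,"spin":0.1},{"dx":-3.4,"dy":-14.5,"dz":15.3,"spin":0.15},{"dx":-3.4,"dy":-17,"dz":17.9,"spin":0.2},{"dx":-3.4,"dy":-19.5,"dz":20.5,"spin":0.25},{"dx":-3.4,"dy":-22,"dz":23.2,"spin":0.3},{"dx":-3.4,"dy":-24.5,"dz":25.8,"spin":0.35},{"dx":-3.4,"dy":-27,"dz":28.4,"spin":0.4},{"dx":-3.4,"dy":-29.5,"dz":31,"spin":0.45},{"dx":-3.4,"dy":-32.2,"dz":33.9,"spin":0.5},{"dx":-3.4,"dy":-32.2,"dz":33.9,"spin":0.5},{"dx":-3.4,"dy":-32.2,"dz":33.9,"spin":0.5}]' 0
python3 - <<'E'
from h import *
from plant import sensors
o=sensors.get_obs();T=tcpT(o);print(T.round(3),o["joint_positions"].round(2),o["grip_width"])
yaw=np.arctan2(T[1,1],T[0,1]);print(np.degrees(yaw),yaw-np.radians(33.3))
print(T[:3,:3].T@(np.array([617,-303,230])-T[:3,3])/10)
E
```

```text
[[-0.00000e+00  2.79000e-01  9.60000e-01  1.46382e+02]
 [-1.00000e-03  9.60000e-01 -2.79000e-01  5.03981e+02]
 [-1.00000e+00 -1.00000e-03 -0.00000e+00  1.96010e+02]
 [ 0.00000e+00  0.00000e+00  0.00000e+00  1.00000e+00]] [ 1.14  0.34  1.52  0.    1.28 -0.15] 91.80626092691425
73.79697093952207 0.7068054799791216
[ -3.36422306 -64.36272883  67.71020914]invalid input at $[0]: expected keys dx, dy, dz, spin
```

```bash
python3 -m crank '[{"dx":-1,"dy":-2,"dz":2.1,"spin":0},{"dx":-2,"dy":-4.5,"dz":4.7,"spin":0},{"dx":-3.4,"dy":-7,"dz":7.4,"spin":0},{"dx":-3.4,"dy":-9.5,"dz":10,"spin":0.05},{"dx":-3.4,"dy":-12,"dz":12.6,"spin":0.1},{"dx":-3.4,"dy":-14.5,"dz":15.3,"spin":0.15},{"dx":-3.4,"dy":-17,"dz":17.9,"spin":0.2},{"dx":-3.4,"dy":-19.5,"dz":20.5,"spin":0.25},{"dx":-3.4,"dy":-22,"dz":23.2,"spin":0.3},{"dx":-3.4,"dy":-24.5,"dz":25.8,"spin":0.35},{"dx":-3.4,"dy":-27,"dz":28.4,"spin":0.4},{"dx":-3.4,"dy":-29.5,"dz":31,"spin":0.45},{"dx":-3.4,"dy":-32.2,"dz":33.9,"spin":0.5},{"dx":-3.4,"dy":-32.2,"dz":33.9,"spin":0.5},{"dx":-3.4,"dy":-32.2,"dz":33.9,"spin":0.5}]' 0
cat > st.py <<'E'
from h import *
from plant import sensors
import sys
o=sensors.get_obs();T=tcpT(o);print("t",o["time"],"pos",o["tool_pos"].round(1),"q",o["joint_positions"].round(2),"F",o["contact_force"].round(2),"grip",o["grip_width"])
yaw=np.arctan2(T[1,1],T[0,1]);print("yaw",np.degrees(yaw),"x",T[:3,0].round(4))
if len(sys.argv)>1:
    g=[float(a) for a in sys.argv[1:5]]
    print("shift cm",(T[:3,:3].T@(np.array(g[:3])-T[:3,3])/10).round(2),"spin",round(yaw-np.radians(g[3]),3))
E
python3 st.py 617 -303 230 33.3
```

```text
time: 1.5
tool_pos: [382.8, 98.8, 230.1]
tcp_rot: [-2.668, 1.57, 2.828]
contact_force: [-0.1, -0.2, -0.6]
grip_width: 0.5
t 1.5 pos [382.8  98.8 230.1] q [ 0.06  0.07  1.78  0.    1.29 -0.73] F [-0.07 -0.18 -0.62] grip 0.5268623853942356
yaw 44.88738776188315 x [-5.e-04  2.e-04 -1.e+00]
shift cm [-1.000e-02 -1.176e+01  4.500e+01] spin 0.202
```

```bash
python3 -m crank '[{"dx":0,"dy":-0.5,"dz":2,"spin":0.02},{"dx":0,"dy":-1.2,"dz":4.8,"spin":0.04},{"dx":0,"dy":-2.1,"dz":8,"spin":0.06},{"dx":0,"dy":-2.9,"dz":11.2,"spin":0.08},{"dx":0,"dy":-3.8,"dz":14.4,"spin":0.1},{"dx":0,"dy":-4.6,"dz":17.6,"spin":0.12},{"dx":0,"dy":-5.4,"dz":20.8,"spin":0.14},{"dx":0,"dy":-6.3,"dz":24,"spin":0.16},{"dx":0,"dy":-7.1,"dz":27.2,"spin":0.18},{"dx":0,"dy":-7.9,"dz":30.4,"spin":0.2},{"dx":0,"dy":-8.8,"dz":33.6,"spin":0.2},{"dx":0,"dy":-9.6,"dz":36.8,"spin":0.2},{"dx":0,"dy":-10.5,"dz":40,"spin":0.2},{"dx":0,"dy":-11.3,"dz":43,"spin":0.2},{"dx":0,"dy":-11.8,"dz":45,"spin":0.2},{"dx":0,"dy":-11.8,"dz":45,"spin":0.2},{"dx":0,"dy":-11.8,"dz":45,"spin":0.2},{"dx":0,"dy":-11.8,"dz":45,"spin":0.2}]'
python3 st.py
python3 - <<'E'
from h import *
from plant import capture,sensors
o=sensors.get_obs();c=capture("wrist");T=tcpT(o)@c["mount"];np.save("Tw1.npy",T)
im=c["frame"];cv2.imwrite("pics/w1.png",im)
t=np.array([568.1,-228.5]);a=np.radians(33.3);Rm=np.array([[np.cos(a),-np.sin(a)],[np.sin(a),np.cos(a)]])
for p in M@Rm.T+t: print(proj(c,[*p,42],T).round(1))
E
```

```text
time: 3.0
tool_pos: [618.2, -298.4, 230.1]
tcp_rot: [3.128, 1.569, 2.147]
contact_force: [-0.1, -0.1, -0.2]
grip_width: 0.4
t 3.0 pos [ 618.2 -298.4  230.1] q [-0.56  0.64  0.94  0.    1.56 -1.15] F [-0.1  -0.08 -0.25] grip 0.4425632432266533
yaw 33.812325885888015 x [-8.0e-04  1.2e-03 -1.0e+00]
[267.4 160. ]
[252.6 134.9]
[247.2 104.6]
[252.7  72.6]
[269.3  43.4]
```

View pics/w1.png

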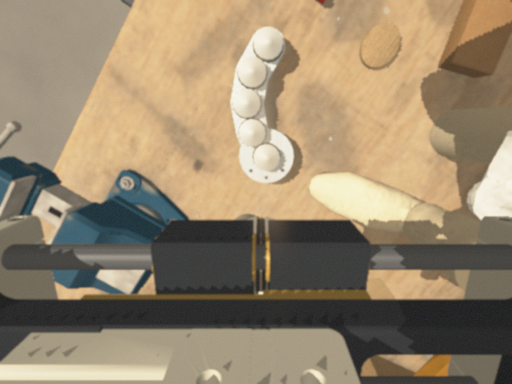

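```bash
python3 - <<'E'
from h import *
im=cv2.imread("pics/w1.png")[20:195,220:310]
z=cv2.resize(im,None,fx=4,fy=4,interpolation=cv2.INTER_CUBIC)
z=cv2.convertScaleAbs(z,alpha=2.2,beta=-310)
cv2.imwrite("pics/w1z.png",z[:600] if z.shape[0]<=600 else cv2.resize(im,None,fx=3.4,fy=3.4,interpolation=cv2.INTER_CUBIC))
E
```

```text
(no output)
```

View pics/w1z.png

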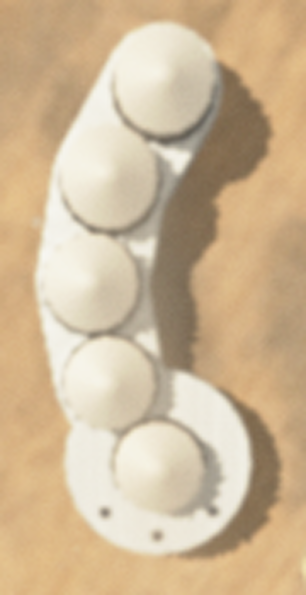

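```bash
python3 - <<'E'
from h import *
from plant import capture
c=capture("wrist");T=np.load("Tw1.npy")
Z=[(160,467),(110,382),(92,283),(110,178),(166,79)]
P=np.array([cast(c,220+(x+.5)/3.4-.5,20+(y+.5)/3.4-.5,36,T)[:2] for x,y in Z])
Rm,t,r=fit(P);print(P.round(1),t,np.degrees(np.arctan2(Rm[1,0],Rm[0,0])),r.round(1),(M@Rm.T+t).round(1),sep="\n")
# heel disc at z=22
print(cast(c,220+159/3.4,20+465/3.4,22,T),cast(c,220+66/3.4,20+465/3.4,22,T),cast(c,220+252/3.4,20+465/3.4,22,T))
E
```

```text
[[ 617.3 -279.6]
 [ 581.2 -262.4]
 [ 554.4 -234.6]
 [ 539.2 -198.7]
 [ 537.7 -158.6]]
[ 565.86556128 -226.84941617]
33.34724298931641
[[-0.4  0.6]
 [-0.6  0.8]
 [ 0.1 -0.1]
 [ 0.4 -0.9]
 [ 0.4 -0.4]]
[[ 617.7 -280.3]
 [ 581.8 -263.2]
 [ 554.3 -234.5]
 [ 538.8 -197.9]
 [ 537.3 -158.1]]
[ 618.5099095  -280.76642175   22.        ] [ 585.45797996 -302.93405417   22.        ] [ 651.56215533 -258.59857721   22.        ]
```

```bash
python3 - <<'E'
from h import *
from plant import capture
a=capture("top");b=capture("side")
for n,f,(x0,y0,x1,y1) in (("t",a,(300,60,480,220)),("s",b,(130,280,330,384))):
    cv2.imwrite(f"pics/{n}1z.png",cv2.resize(f["frame"][y0:y1,x0:x1],None,fx=3.7,fy=3.7,interpolation=cv2.INTER_CUBIC))
E
```

```text
(no output)
```

View pics/t1z.png

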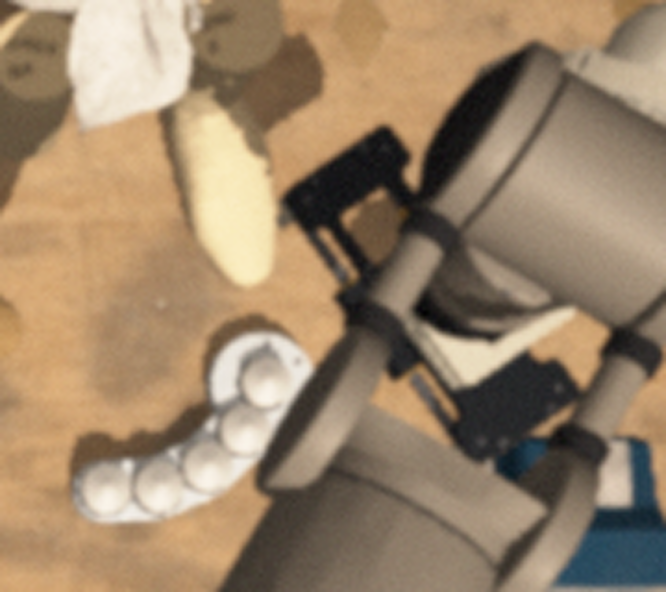

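View pics/s1z.png

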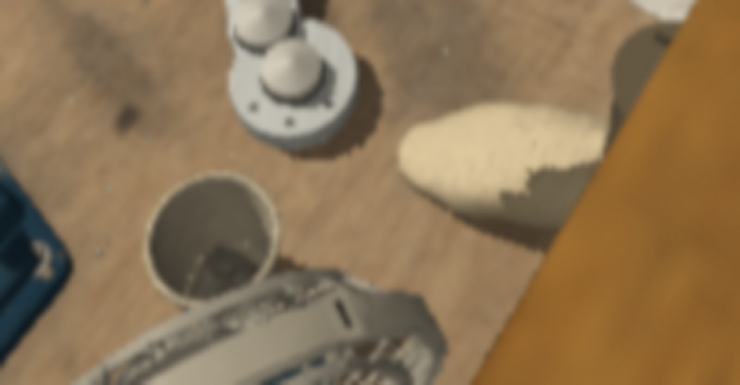

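```bash
python3 - <<'E'
from h import *
from plant import capture
a=capture("top");b=capture("side")
def ray(c,u,v):
    p=cast(c,u,v,0);T=np.linalg.inv(c["view"]);o=T[:3,3];return o,(p-o)/np.linalg.norm(p-o)
def tri(p,q):
    o1,d1=ray(a,*p);o2,d2=ray(b,*q)
    s=np.linalg.lstsq(np.c_[d1,-d2],o2-o1,rcond=None)[0];x=o1+s[0]*d1;y=o2+s[1]*d2
    return ((x+y)/2).round(),np.linalg.norm(x-y).round(1)
print("mug rim",tri((419,143),(187.6,344.3)))
print("potato tip",tri((368,135),(130+400/3.7,280+150/3.7)))
print("fan? left edge",cast(a,421,110,0),cast(a,421,110,200))
t=np.array([567.2,-227.5]);an=np.radians(33.3);Rm=np.array([[np.cos(an),-np.sin(an)],[np.sin(an),np.cos(an)]])
for k in np.arange(-2,2.01,.5):
    th=k*np.radians(20.83); l=np.array([96.1-110*np.cos(th),110*np.sin(th)]); print(k+3,(Rm@l+t).round(1),round(33.3-np.degrees(th),1))
E
```

```text
mug rim (array([ 664., -400.,   82.]), np.float64(4.2))
potato tip (array([ 701., -280.,    7.]), np.float64(5.7))
fan? left edge [ 777.18783768 -435.02785937    0.        ] [ 724.70866461 -367.0308128   200.        ]
1.0 [ 619. -281.] 75.0
1.5 [ 600.2 -274.1] 64.5
2.0 [ 583.1 -263.9] 54.1
2.5 [ 568.  -250.8] 43.7
3.0 [ 555.6 -235.1] 33.3
3.5 [ 546.2 -217.5] 22.9
4.0 [ 540.1 -198.5] 12.5
4.5 [ 537.6 -178.7] 2.1
5.0 [ 538.7 -158.7] -8.4
```

```bash
python3 - <<'E'
from h import *
from plant import capture
a=capture("top");b=capture("side")
def ray(c,u,v):
    p=cast(c,u,v,0);T=np.linalg.inv(c["view"]);o=T[:3,3];return o,(p-o)/np.linalg.norm(p-o)
def tri(p,q):
    o1,d1=ray(a,*p);o2,d2=ray(b,*q)
    s=np.linalg.lstsq(np.c_[d1,-d2],o2-o1,rcond=None)[0];x=o1+s[0]*d1;y=o2+s[1]*d2
    return ((x+y)/2).round(),np.linalg.norm(x-y).round(1)
print(tri((461,187),(103,340)))
for z in(0,60,100): print(cast(a,424,183,z).round(),cast(a,441,183,z).round())
for n,f,(x0,y0,x1,y1) in (("t",cv2.imread("pics/top0.png"),(400,130,512,290)),("s",b["frame"],(0,260,160,384))):
    cv2.imwrite(f"pics/{n}2z.png",cv2.resize(f[y0:y1,x0:x1],None,fx=3.5,fy=3.5,interpolation=cv2.INTER_CUBIC))
E
```

```text
(array([ 540., -489.,  127.]), np.float64(4.3))
[ 565. -435.    0.] [ 565. -484.    0.]
[ 559. -415.   60.] [ 559. -461.   60.]
[ 555. -401.  100.] [ 554. -446.  100.]
```

View pics/t2z.png

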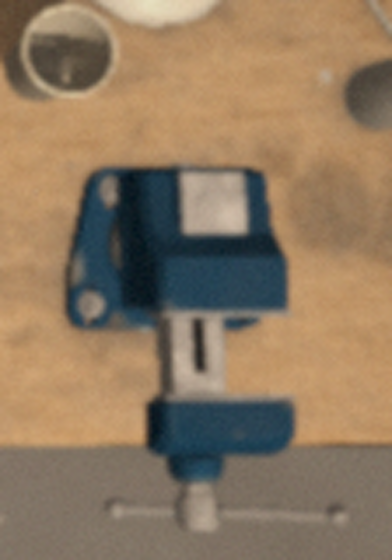

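View pics/s2z.png

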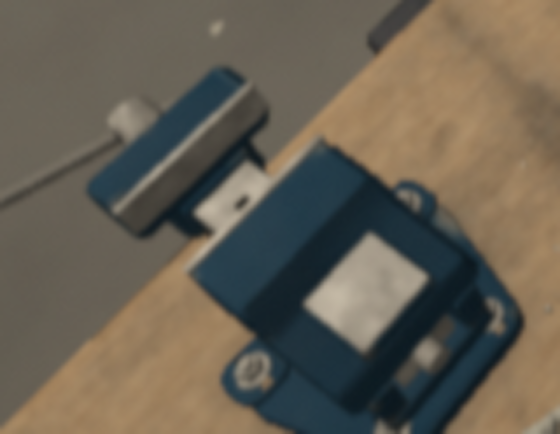

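```bash
python3 st.py 619 -281 60 60
```

```text
t 3.4 pos [ 617.9 -300.3  230.7] q [-0.56  0.64  0.93  0.    1.56 -1.15] F [-0.21 -1.36 -0.34] grip 0.22533744499950892
yaw 33.71108435697244 x [ 4.e-04 -1.e-04 -1.e+00]
shift cm [17.07  1.15 -1.55] spin -0.459
```

```bash
python3 -m crank '[{"dx":1,"dy":0.4,"dz":-0.5,"spin":-0.06},{"dx":3,"dy":0.8,"dz":-1,"spin":-0.12},{"dx":5,"dy":1.1,"dz":-1.5,"spin":-0.18},{"dx":7,"dy":1.1,"dz":-1.5,"spin":-0.24},{"dx":9,"dy":1.1,"dz":-1.5,"spin":-0.3},{"dx":11,"dy":1.1,"dz":-1.5,"spin":-0.36},{"dx":13,"dy":1.1,"dz":-1.5,"spin":-0.42},{"dx":15,"dy":1.1,"dz":-1.5,"spin":-0.46},{"dx":16.5,"dy":1.1,"dz":-1.5,"spin":-0.46},{"dx":17,"dy":1.1,"dz":-1.5,"spin":-0.46},{"dx":17,"dy":1.1,"dz":-1.5,"spin":-0.46},{"dx":17,"dy":1.1,"dz":-1.5,"spin":-0.46}]'
python3 st.py 619 -281 38 60
python3 - <<'E'
from plant import capture
import cv2
for n in("side","wrist"):
    f=capture(n)["frame"]; cv2.imwrite(f"pics/{n}3.png",f)
    if n=="side": cv2.imwrite("pics/side3z.png",cv2.resize(f[200:330,140:300],None,fx=4,fy=4,interpolation=cv2.INTER_CUBIC))
E
```

```text
time: 4.4
tool_pos: [619.1, -282.3, 61.0]
tcp_rot: [0.091, 1.57, -0.432]
contact_force: [-0.6, -0.3, -0.1]
grip_width: 0.1
t 4.4 pos [ 619.1 -282.3   61. ] q [-0.54  0.74  1.22  0.    1.18 -1.59] F [-0.61 -0.33 -0.12] grip 0.07710381004927475
yaw 60.0316001532723 x [ 7.e-04 -3.e-04 -1.e+00]
shift cm [ 2.3   0.1  -0.08] spin 0.001
```

View pics/side3z.png

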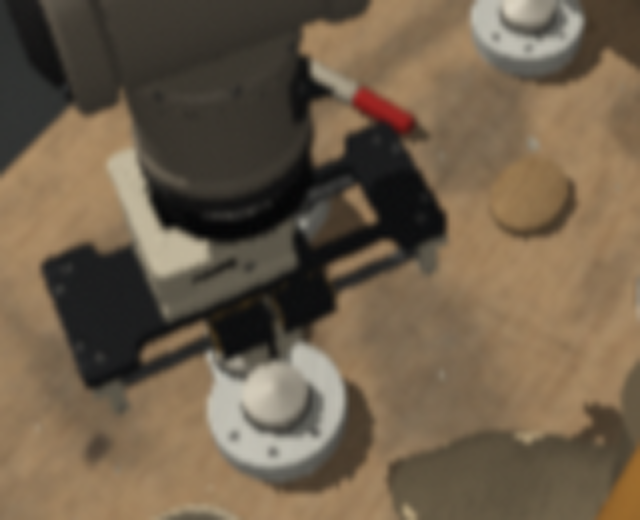

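View pics/wrist3.png

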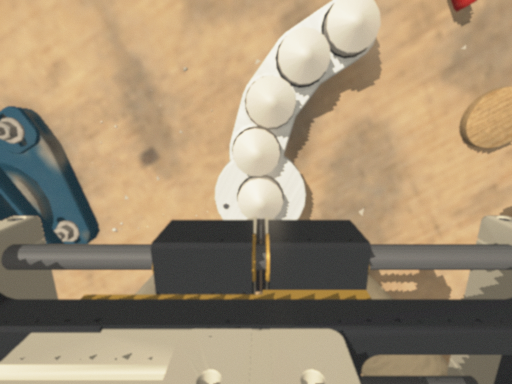

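```bash
python3 - <<'E'
from h import *
from plant import capture,sensors
o=sensors.get_obs();c=capture("wrist");Tt=tcpT(o);T=Tt@c["mount"]
print("tcp wrist",proj(c,Tt[:3,3],T),"pad1",proj(c,[619,-281,42],T))
for p in [(583.1,-263.9),(555.6,-235.1),(540.1,-198.5),(538.7,-158.7)]: print(proj(c,[*p,42],T).round(1),proj(c,[*p,36],T).round(1))
s=capture("side");f=lambda p:(proj(s,p)-[140,200])*4
print("side tcp",f(Tt[:3,3]),"pad1",f([619,-281,42]))
w=cv2.imread("pics/wrist3.png")[0:225,200:400];cv2.imwrite("pics/w3z.png",cv2.resize(w,None,fx=2.6,fy=2.6,interpolation=cv2.INTER_CUBIC))
E
```

```text
tcp wrist [259.04573871 215.78195908] pad1 [260.43612633 205.53737411]
[256.4 156.2] [256.5 155.1]
[271.7 103.8] [271.3 104.1]
[306.6  56. ] [305.3  57.8]
[358.   21.9] [355.1  24.8]
side tcp [272.09547083 368.38449469] pad1 [276.18381722 382.11741187]
```

View pics/w3z.png

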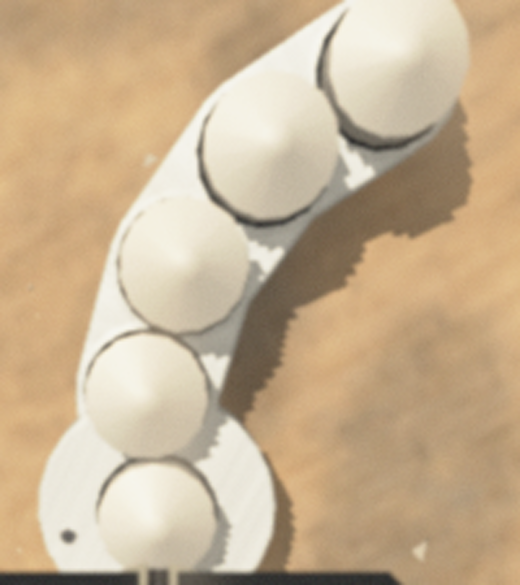

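```bash
python3 -m crank '[{"dx":0.5,"dy":0.1,"dz":-0.2,"spin":0},{"dx":1,"dy":0.1,"dz":-0.2,"spin":0},{"dx":1.4,"dy":0.1,"dz":-0.2,"spin":0},{"dx":1.7,"dy":0.1,"dz":-0.2,"spin":0},{"dx":2,"dy":0.1,"dz":-0.2,"spin":0},{"dx":2.2,"dy":0.1,"dz":-0.2,"spin":0},{"dx":2.2,"dy":0.1,"dz":-0.2,"spin":0},{"dx":2.2,"dy":0.1,"dz":-0.2,"spin":0},{"dx":2.2,"dy":0.1,"dz":-0.2,"spin":0},{"dx":2.2,"dy":0.1,"dz":-0.2,"spin":0}]'
python3 st.py 618 -280.5 36 60; python3 st.py
```

```text
time: 5.43
tool_pos: [617.8, -280.3, 38.6]
tcp_rot: [0.163, 1.57, -0.36]
contact_force: [-0.6, -0.3, -1.4]
grip_width: -0.1
t 5.4333 pos [ 617.8 -280.3   38.6] q [-0.54  0.76  1.24  0.    1.13 -1.59] F [-0.62 -0.31 -1.38] grip -0.08847249241532372
yaw 60.043894245844506 x [ 5.e-04 -2.e-04 -1.e+00]
shift cm [ 0.26 -0.    0.03] spin 0.001
t 5.4333 pos [ 617.8 -280.3   38.6] q [-0.54  0.76  1.24  0.    1.13 -1.59] F [-0.62 -0.31 -1.38] grip -0.08847249241532372
yaw 60.043894245844506 x [ 5.e-04 -2.e-04 -1.e+00]
```

```bash
python3 - <<'E'
from plant import capture,sensors
import cv2
f=capture("side")["frame"]; cv2.imwrite("pics/side4z.png",cv2.resize(f[240:310,170:240],None,fx=8,fy=8,interpolation=cv2.INTER_CUBIC))
for i in range(6):
    o=sensors.get_obs();print(o["contact_force"].round(2),o["moment"].round(3),o["tool_pos"].round(1))
    w=capture("wrist")["frame"]
cv2.imwrite("pics/w4z.png",cv2.resize(w[120:230,200:320],None,fx=5,fy=5,interpolation=cv2.INTER_CUBIC))
E
```

```text
[-0.7  -0.05  0.47] [-0.043  0.036  0.032] [ 617.7 -280.3   38.5]
[0.11 0.83 0.19] [-0.03   0.033  0.014] [ 617.7 -280.3   38.5]
[-0.13 -0.35  0.28] [-0.047  0.003  0.021] [ 617.7 -280.2   38.5]
[-0.46 -0.42 -0.67] [-0.051  0.045  0.066] [ 617.6 -280.2   38.4]
[ 0.3   0.28 -0.15] [-0.023 -0.042 -0.005] [ 617.6 -280.2   38.4]
[ 0.48  0.42 -0.21] [-0.046  0.024  0.014] [ 617.6 -280.2   38.4]
```

View pics/side4z.png

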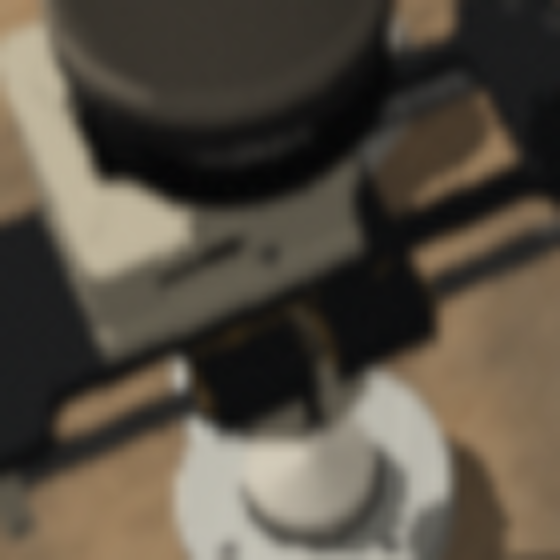

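View pics/w4z.png

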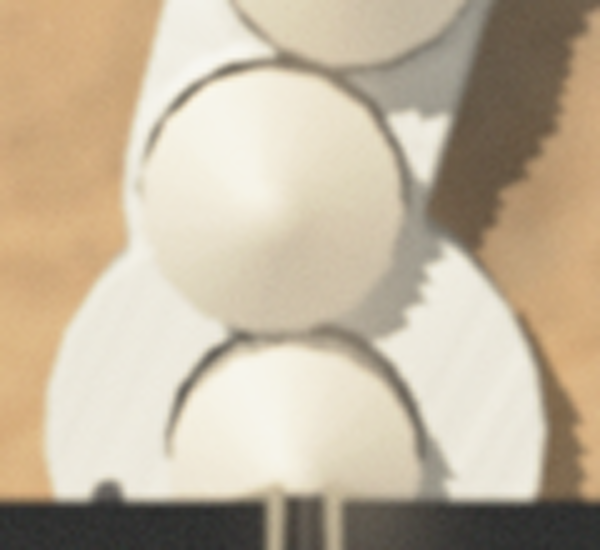

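```bash
python3 - <<'E'
from plant import capture
import cv2,numpy as np
a=cv2.imread("pics/side0.png");b=cv2.imread("pics/side3.png");c=capture("side")["frame"]
crop=lambda f:cv2.resize(f[275:325,190:235],None,fx=6,fy=10*.6*1,interpolation=cv2.INTER_CUBIC)
cv2.imwrite("pics/cmp4.png",np.hstack([crop(f) for f in(a,b,c)])[:, :800])
w=cv2.imread("pics/wrist3.png");
E
```

```text
(no output)
```

View pics/cmp4.png

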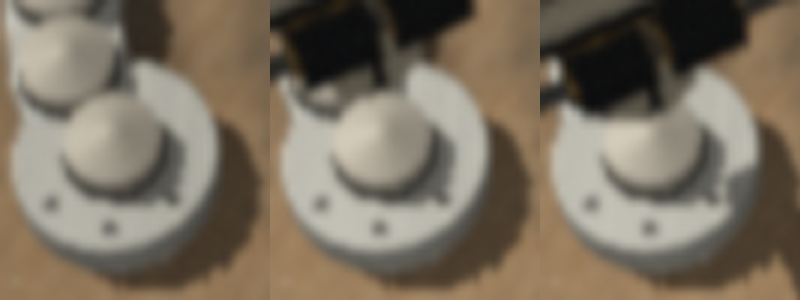

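```bash
python3 -m crank '[{"dx":0.1,"dy":0,"dz":0,"spin":0},{"dx":0.2,"dy":0,"dz":0,"spin":0},{"dx":0.2,"dy":0,"dz":0,"spin":0},{"dx":0.2,"dy":0,"dz":0,"spin":0}]'
python3 - <<'E'
from plant import capture
import cv2,numpy as np
a=cv2.imread("pics/side0.png");b=cv2.imread("pics/side3.png");f=capture("side")["frame"]
cv2.imwrite("pics/side5.png",f)
z=lambda f:cv2.resize(f[280:316,194:226],None,fx=8,fy=8,interpolation=cv2.INTER_CUBIC)
cv2.imwrite("pics/cmp5.png",np.hstack([z(g) for g in(a,b,f)]))
for g in(a,b,f): print(g[292:314,205:212].mean(axis=(1,2)).round().astype(int))
w=capture("wrist")["frame"]
cv2.imwrite("pics/w5z.png",cv2.resize(w[100:230,200:320],None,fx=4.6,fy=4.6,interpolation=cv2.INTER_CUBIC))
E
```

```text
time: 6.17
tool_pos: [617.5, -280.2, 36.1]
tcp_rot: [2.781, 1.571, 2.258]
contact_force: [0.6, 0.4, -0.1]
grip_width: 0.7
[154 157 156 156 158 157 154 152 150 150 150 148 140 115  85  75 109 152
 170 167 156 153]
[163 167 167 167 168 168 165 163 161 161 161 159 150 124  92  81 118 163
 182 179 166 164]
[ 62  76 104 139 160 167 165 163 162 161 161 160 151 124  92  82 118 164
 182 179 167 164]
```

View pics/cmp5.png

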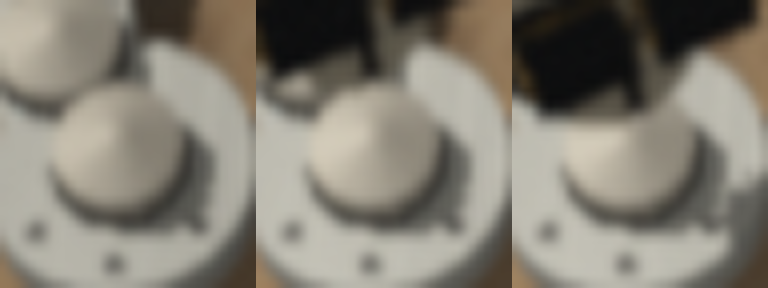

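View pics/w5z.png

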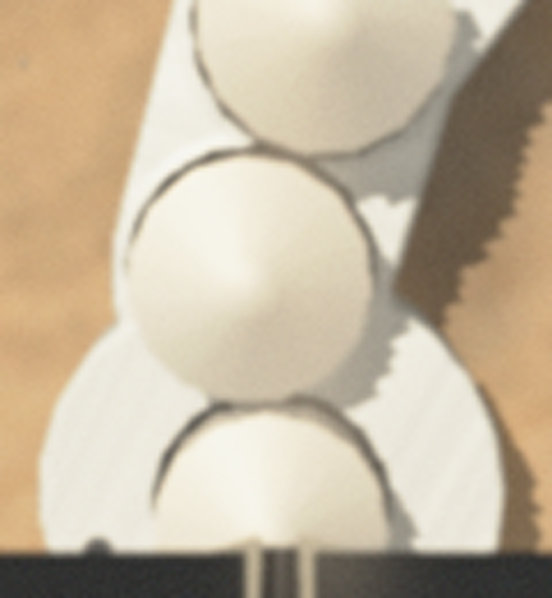

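```bash
python3 - <<'E'
from h import *
from plant import capture,sensors
o=sensors.get_obs();c=capture("wrist");Tt=tcpT(o);T=Tt@c["mount"]
print(Tt[:3,3],o["joint_positions"])
px=lambda x,y:(200+(x+.5)/4.6-.5,100+(y+.5)/4.6-.5)
for n,(x,y),z in [("p2 top",(250,150),34),("p2 bot",(250,406),34),("p2 L",(128,275),34),("p2 R",(378,275),34),("p1 top",(272,412),34),("p1 L",(153,510),34),("p1R",(390,510),34),("p1 crown",(265,520),42),("tip",(252,540),36)]:
    w=cast(c,*px(x,y),z,T); print(n,w.round(1),"tool",(Tt[:3,:3].T@(w-Tt[:3,3])).round(1))
s=capture("side");print("side tcp",proj(s,Tt[:3,3]),"pad1 crown",proj(s,[618,-280.5,42]),"rim near",proj(s,[618,-280.5,34]))
cv2.imwrite("pics/side5z.png",cv2.resize(s["frame"][260:320,180:250],None,fx=9,fy=9,interpolation=cv2.INTER_CUBIC))
t=capture("top");cv2.imwrite("pics/top5z.png",cv2.resize(t["frame"][130:210,310:410],None,fx=7,fy=7,interpolation=cv2.INTER_CUBIC));print("top tcp",proj(t,Tt[:3,3]))
E
```

```text
[ 617.58886392 -280.23106202   36.2888708 ] [-5.38920424e-01  7.63929052e-01  1.24659394e+00  1.28749091e-04
  1.13104975e+00 -1.58693175e+00]
p2 top [ 564.  -253.3   34. ] tool [  2.3  -3.5 -59.9]
p2 bot [ 598.  -273.2   34. ] tool [  2.3  -3.7 -20.5]
p2 L [ 570.9 -278.9   34. ] tool [  2.3 -22.2 -41.2]
p2 R [ 589.9 -245.8   34. ] tool [  2.3  16.  -41.2]
p1 top [ 600.5 -270.7   34. ] tool [  2.3  -0.2 -19.6]
p1 L [ 605.1 -295.3   34. ] tool [  2.3 -19.3  -3.3]
p1R [ 624.  -262.4   34. ] tool [ 2.3 18.7 -3.3]
p1 crown [ 613.1 -279.1   42. ] tool [-5.7 -1.3 -4.5]
tip [ 616.8 -283.7   36. ] tool [ 0.3 -3.4  1.1]
side tcp [208.99008152 296.10900638] pad1 crown [208.82997582 295.14076097] rim near [209.15384774 296.74698188]
top tcp [371.75998083 163.09406088]
```

View pics/side5z.png

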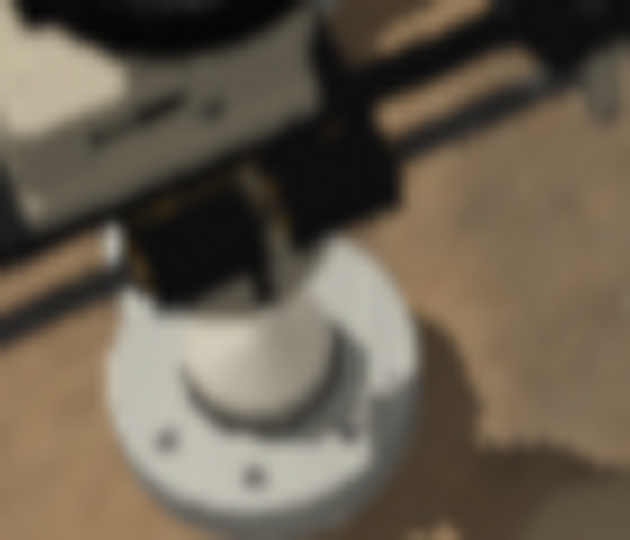

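```bash
python3 - <<'E'
from h import *
from plant import capture
w=capture("wrist")["frame"]
z=cv2.resize(w[150:300,180:340],None,fx=4.8,fy=4,interpolation=cv2.INTER_CUBIC)
z=(255*(z/255.)**.5).astype(np.uint8)
cv2.imwrite("pics/w6z.png",z)
s=capture("side")["frame"][265:315,185:235]
z=cv2.resize(s,None,fx=12,fy=12,interpolation=cv2.INTER_CUBIC);z=(255*(z/255.)**.5).astype(np.uint8)
cv2.imwrite("pics/s6z.png",z)
E
```

```text
(no output)
```

View pics/w6z.png

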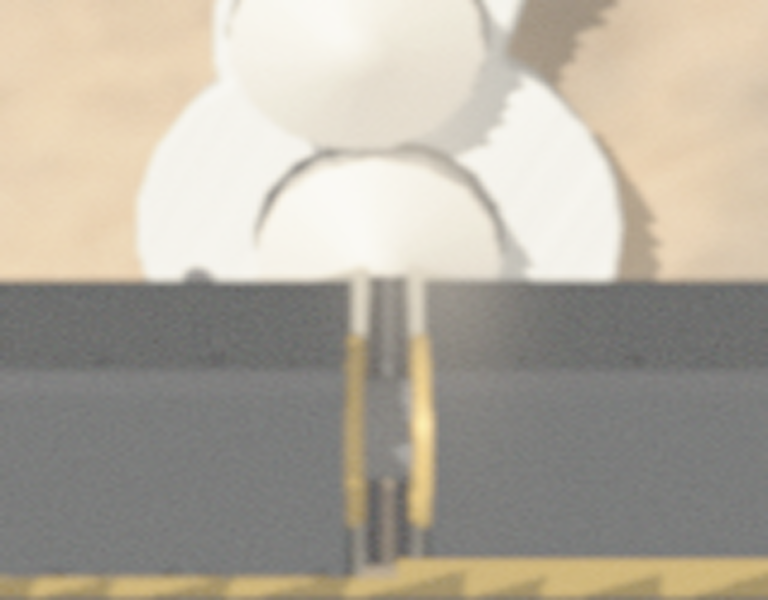

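View pics/s6z.png

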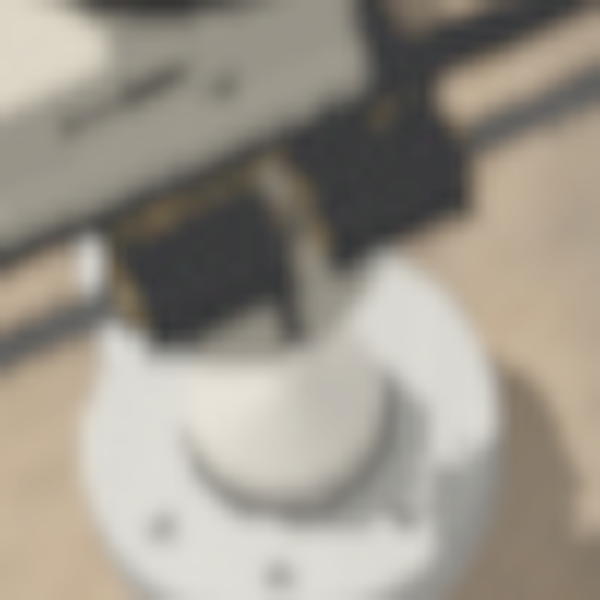

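View pics/top5z.png

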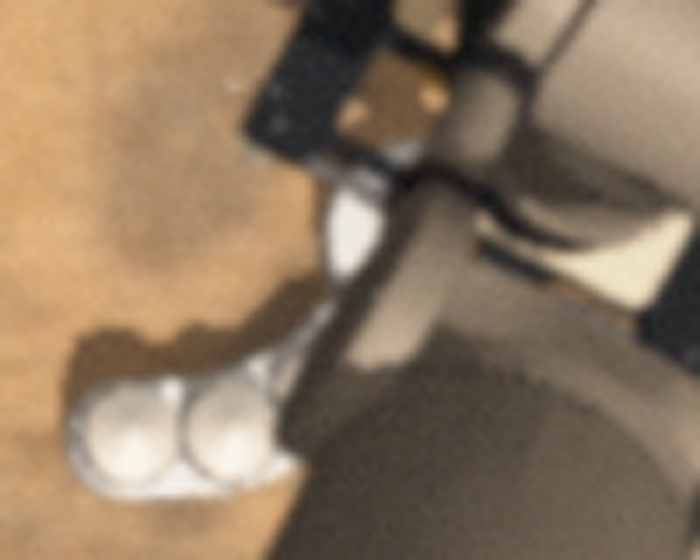

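```bash
python3 -m crank '[{"dx":-2,"dy":0,"dz":0,"spin":0},{"dx":-5,"dy":0,"dz":0,"spin":0},{"dx":-8,"dy":0,"dz":0,"spin":0},{"dx":-10,"dy":0,"dz":0,"spin":0},{"dx":-10,"dy":0,"dz":0,"spin":0},{"dx":-10,"dy":0,"dz":0,"spin":0}]'
python3 - <<'E'
from h import *
from plant import capture,sensors
o=sensors.get_obs();s=capture("side");Tt=tcpT(o)
p=proj(s,Tt[:3,3]);print("tcp",p)
for n,q in [("x-19",[-19,0,0]),("x-27",[-27,0,0]),("z-9.5,x0",[0,0,-9.5]),("z+9.5",[0,0,9.5]),("y-19",[0,-19,0]),("y19",[0,19,0])]:
    print(n,(proj(s,Tt[:3,:3]@q+Tt[:3,3])))
x0,y0=int(p[0])-25,int(p[1])-35
print(x0,y0)
z=cv2.resize(s["frame"][y0:y0+50,x0:x0+60],None,fx=12,fy=12,interpolation=cv2.INTER_CUBIC);z=(255*(z/255.)**.6).astype(np.uint8)
cv2.imwrite("pics/s7z.png",z)
E
```

```text
time: 7.02
tool_pos: [618.2, -280.5, 137.8]
tcp_rot: [0.015, 1.568, -0.508]
contact_force: [-0.6, -0.7, -0.0]
grip_width: 0.1
tcp [204.63350946 274.07580054]
x-19 [203.68522061 269.40094782]
x-27 [203.27548311 267.38103321]
z-9.5,x0 [202.92066999 270.5356532 ]
z+9.5 [206.37067771 277.66623133]
y-19 [196.14820042 277.8173532 ]
y19 [212.99411913 270.38923341]
179 239
```

View pics/s7z.png

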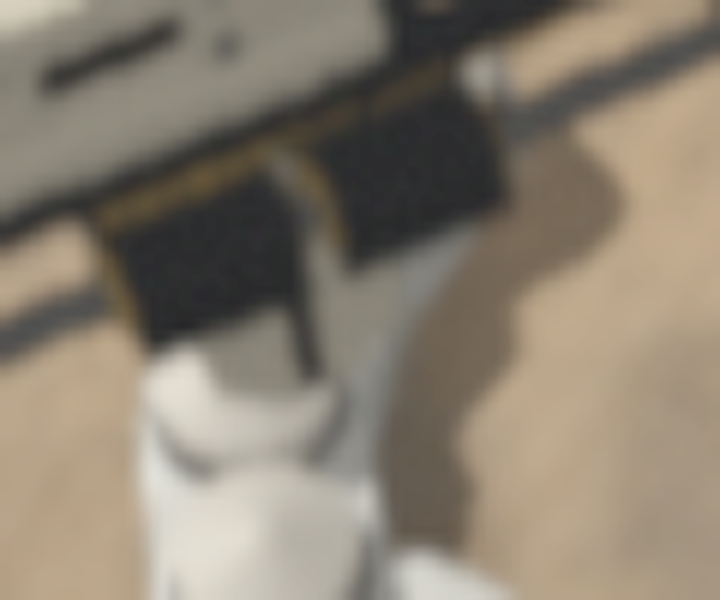

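```bash
cat > chk.py <<'E'
from h import *
from plant import capture,sensors
import sys
n=sys.argv[1]; F=[]
F.append(sensors.get_obs()["contact_force"])
s=capture("side");F.append(sensors.get_obs()["contact_force"])
w=capture("wrist");o=sensors.get_obs();F.append(o["contact_force"])
for i in range(int(sys.argv[2]) if len(sys.argv)>2 else 3): capture("top");F.append(sensors.get_obs()["contact_force"])
print("t",o["time"],o["tool_pos"].round(1),"F",np.mean(F,0).round(2))
cv2.imwrite(f"pics/side_{n}.png",s["frame"]);cv2.imwrite(f"pics/wrist_{n}.png",w["frame"])
ref=cv2.imread("pics/side3.png")
for g in(ref,s["frame"]): print(g[300:312,206:212].mean(axis=(1,2)).round().astype(int))
z=lambda f:cv2.resize(f[270:320,185:235],None,fx=7,fy=7,interpolation=cv2.INTER_CUBIC)
cv2.imwrite(f"pics/cmp_{n}.png",np.hstack([z(ref),z(s["frame"])]))
E
python3 -m crank '[{"dx":2,"dy":0,"dz":0,"spin":0},{"dx":5,"dy":0,"dz":0,"spin":0},{"dx":8,"dy":0,"dz":0,"spin":0},{"dx":10,"dy":0,"dz":0,"spin":0},{"dx":11,"dy":0,"dz":0,"spin":0},{"dx":11.5,"dy":0,"dz":0,"spin":0},{"dx":11.5,"dy":0,"dz":0,"spin":0},{"dx":11.5,"dy":0,"dz":0,"spin":0},{"dx":11.5,"dy":0,"dz":0,"spin":0}]'
python3 chk.py a
```

```text
time: 7.82
tool_pos: [618.5, -280.7, 22.9]
tcp_rot: [0.015, 1.568, -0.507]
contact_force: [0.2, -0.5, 0.9]
grip_width: 0.4
t 7.9167 [ 618.3 -280.7   22.8] F [-0.06  0.11  0.1 ]
[158 158 158 157 150 124  92  79 113 161 181 178]
[139 148 154 156 149 125  93  79 114 161 182 178]
```

View pics/cmp_a.png

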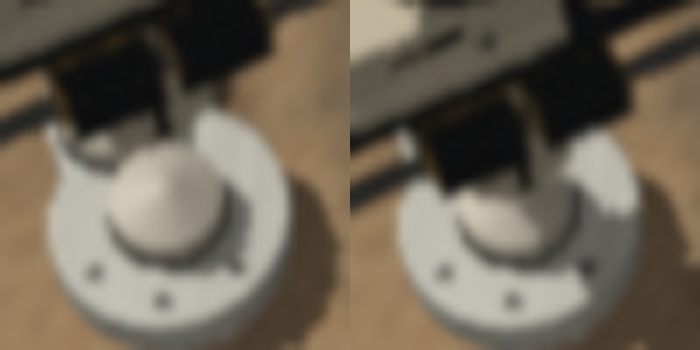

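```bash
python3 -m crank '[{"dx":0.2,"dy":0,"dz":0,"spin":0},{"dx":0.4,"dy":0,"dz":0,"spin":0},{"dx":0.4,"dy":0,"dz":0,"spin":0}]'
python3 chk.py b
python3 -m crank '[{"dx":0.2,"dy":0,"dz":0,"spin":0},{"dx":0.3,"dy":0,"dz":0,"spin":0},{"dx":0.3,"dy":0,"dz":0,"spin":0}]'
python3 chk.py c
```

```text
time: 8.32
tool_pos: [617.3, -280.0, 16.8]
tcp_rot: [3.022, 1.57, 2.499]
contact_force: [-0.3, -0.3, 0.8]
grip_width: 0.6
t 8.4167 [ 617.4 -280.1   17. ] F [-0.16  0.13  0.16]
[158 158 158 157 150 124  92  79 113 161 181 178]
[120 134 142 147 144 123  92  79 114 162 182 178]
time: 8.82
tool_pos: [617.4, -280.1, 13.9]
tcp_rot: [3.02, 1.57, 2.497]
contact_force: [0.1, 0.3, -0.2]
grip_width: 0.1
t 8.9167 [ 617.5 -280.1   14.2] F [0.01 0.27 0.09]
[158 158 158 157 150 124  92  79 113 161 181 178]
[108 123 134 142 141 122  92  80 114 162 182 179]
```

View pics/cmp_c.png

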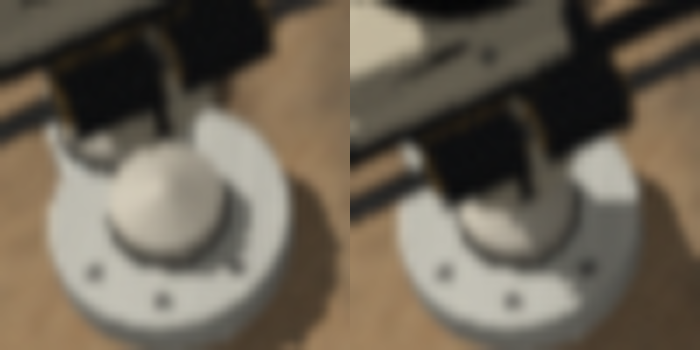

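View pics/wrist_c.png

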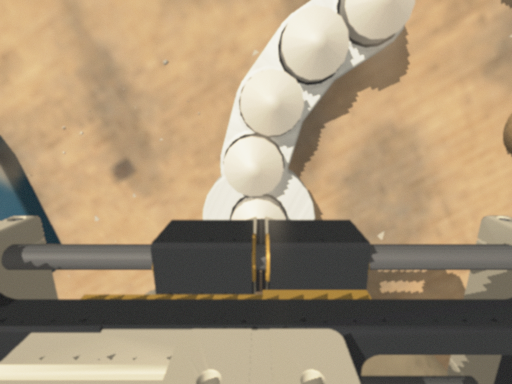

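```bash
python3 -m crank '[{"dx":0.1,"dy":0,"dz":0,"spin":0},{"dx":0.2,"dy":0,"dz":0,"spin":0},{"dx":0.2,"dy":0,"dz":0,"spin":0}]'
python3 chk.py d
python3 -m crank '[{"dx":0.1,"dy":0,"dz":0,"spin":0},{"dx":0.2,"dy":0,"dz":0,"spin":0},{"dx":0.2,"dy":0,"dz":0,"spin":0}]'
python3 chk.py e
```

```text
time: 9.32
tool_pos: [617.4, -280.1, 12.0]
tcp_rot: [2.924, 1.57, 2.401]
contact_force: [0.4, 0.6, 0.4]
grip_width: 0.5
t 9.4167 [ 617.5 -280.2   12.2] F [ 0.05  0.3  -0.04]
[158 158 158 157 150 124  92  79 113 161 181 178]
[102 116 124 129 128 112  89  79 114 162 182 179]
time: 9.82
tool_pos: [617.7, -280.3, 10.2]
tcp_rot: [0.353, 1.571, -0.17]
contact_force: [0.0, -0.9, 0.7]
grip_width: 0.6
t 9.9167 [ 617.7 -280.3   10.4] F [-0.09 -0.18  0.95]
[158 158 158 157 150 124  92  79 113 161 181 178]
[ 92 111 123 130 134 123  98  87 129 171 184 179]
```

View pics/cmp_e.png

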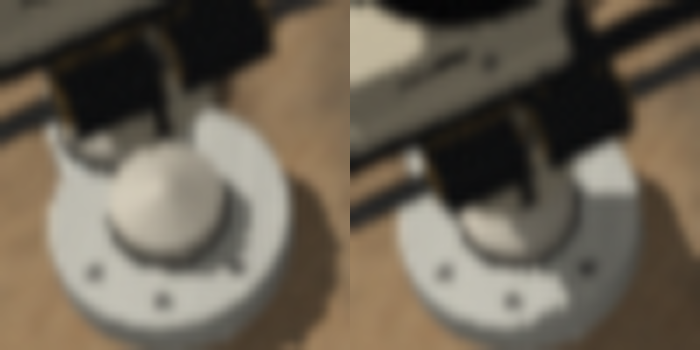

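```bash
python3 -m crank '[{"dx":0.1,"dy":0,"dz":0,"spin":0},{"dx":0.2,"dy":0,"dz":0,"spin":0},{"dx":0.2,"dy":0,"dz":0,"spin":0}]'
python3 chk.py f 8
python3 -m crank '[{"dx":0.1,"dy":0,"dz":0,"spin":0},{"dx":0.2,"dy":0,"dz":0,"spin":0},{"dx":0.2,"dy":0,"dz":0,"spin":0}]'
python3 chk.py g 8
```

```text
time: 10.32
tool_pos: [617.6, -280.2, 8.1]
tcp_rot: [0.585, 1.571, 0.062]
contact_force: [0.2, -0.2, 0.7]
grip_width: 0.4
t 10.4167 [ 617.6 -280.2    8.3] F [ 0.42 -0.24  1.26]
[158 158 158 157 150 124  92  79 113 161 181 178]
[ 86 108 122 130 136 131 107  90 129 171 184 179]
time: 11.07
tool_pos: [617.6, -280.2, 6.1]
tcp_rot: [1.208, 1.571, 0.685]
contact_force: [0.4, -0.8, 1.3]
grip_width: 0.4
t 11.1667 [ 617.6 -280.2    6.3] F [ 0.57 -0.46  1.38]
[158 158 158 157 150 124  92  79 113 161 181 178]
[ 76  96 118 132 139 137 116  99 139 176 186 179]
```

View pics/cmp_g.png

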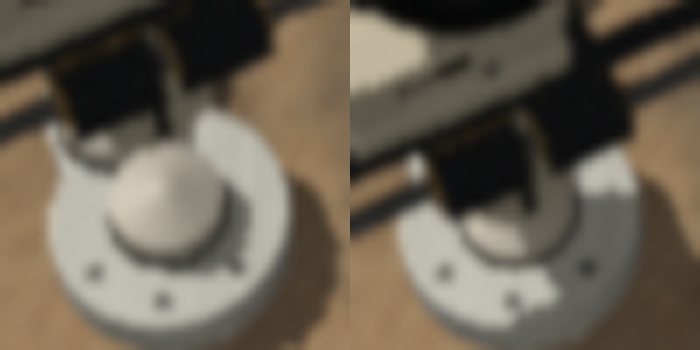

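```bash
python3 -m crank '[{"dx":0.1,"dy":0,"dz":0,"spin":0},{"dx":0.14,"dy":0,"dz":0,"spin":0},{"dx":0.14,"dy":0,"dz":0,"spin":0}]'
python3 chk.py h 10; python3 st.py 582.1 -263.4 5 50
```

```text
time: 11.82
tool_pos: [617.6, -280.2, 4.8]
tcp_rot: [1.027, 1.571, 0.505]
contact_force: [1.3, -0.5, 2.3]
grip_width: 0.2
t 11.9167 [ 617.6 -280.2    4.9] F [ 0.68 -0.52  1.9 ]
[158 158 158 157 150 124  92  79 113 161 181 178]
[ 71  89 110 123 131 134 121 105 140 177 185 178]
t 12.4167 pos [ 617.6 -280.2    4.9] q [-0.54  0.8   1.27  0.    1.07 -1.59] F [ 0.7  -1.15  2.84] grip 0.06500773590168477
yaw 60.04498766081567 x [ 0.  0. -1.]
shift cm [-0.01 -0.31 -3.91] spin 0.175
```

View pics/wrist_h.png

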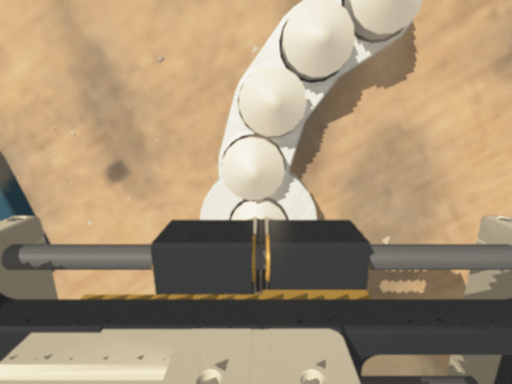

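```bash
python3 -m crank '[{"dx":0,"dy":0,"dz":-0.1,"spin":0},{"dx":0,"dy":0,"dz":-0.2,"spin":0},{"dx":0,"dy":0,"dz":-0.3,"spin":0},{"dx":0,"dy":0,"dz":-0.4,"spin":0},{"dx":0,"dy":0,"dz":-0.4,"spin":0}]'
python3 chk.py i 8; python3 st.py 582.1 -263.4 5 50
```

```text
time: 12.83
tool_pos: [613.9, -278.1, 4.9]
tcp_rot: [2.835, 1.571, 2.313]
contact_force: [0.8, -0.5, 1.6]
grip_width: 0.2
t 12.9333 [ 614.  -278.1    4.9] F [ 0.5  -0.42  1.74]
[158 158 158 157 150 124  92  79 113 161 181 178]
[100 112 121 130 138 139 122 106 140 176 185 174]
t 13.3333 pos [ 614.  -278.1    4.8] q [-0.54  0.79  1.28  0.    1.06 -1.59] F [ 0.35 -0.11  1.54] grip 0.36818395847546803
yaw 60.046255249250535 x [-2.e-04  3.e-04 -1.e+00]
shift cm [-0.02 -0.32 -3.5 ] spin 0.175
```

View pics/cmp_i.png

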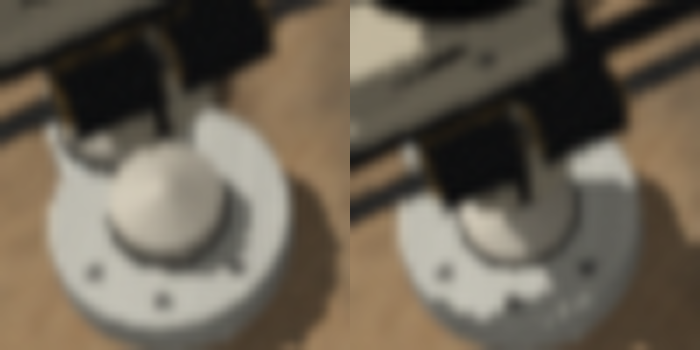

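```bash
python3 -m crank '[{"dx":0.02,"dy":-0.1,"dz":-0.3,"spin":0.02},{"dx":0.03,"dy":-0.2,"dz":-0.6,"spin":0.04},{"dx":0.03,"dy":-0.25,"dz":-0.9,"spin":0.06},{"dx":0.03,"dy":-0.3,"dz":-1.2,"spin":0.07},{"dx":0.03,"dy":-0.35,"dz":-1.5,"spin":0.08},{"dx":0.03,"dy":-0.35,"dz":-1.8,"spin":0.1},{"dx":0.03,"dy":-0.35,"dz":-2.1,"spin":0.11},{"dx":0.03,"dy":-0.35,"dz":-2.4,"spin":0.13},{"dx":0.03,"dy":-0.35,"dz":-2.7,"spin":0.14},{"dx":0.03,"dy":-0.35,"dz":-3,"spin":0.16},{"dx":0.03,"dy":-0.32,"dz":-3.3,"spin":0.175},{"dx":0.03,"dy":-0.32,"dz":-3.5,"spin":0.175},{"dx":0.03,"dy":-0.32,"dz":-3.5,"spin":0.175}]'
python3 chk.py j 8; python3 st.py 554.6 -234.6 4.7 33
```

```text
time: 14.42
tool_pos: [581.6, -263.0, 4.5]
tcp_rot: [-3.103, 1.57, 2.482]
contact_force: [-0.3, -0.1, 1.4]
grip_width: 0.3
t 14.5167 [ 581.7 -263.1    4.4] F [-1.12  0.78  1.99]
[158 158 158 157 150 124  92  79 113 161 181 178]
[98 98 99 99 98 92 82 67 74 89 94 90]
t 14.9167 pos [ 582.  -263.3    4.4] q [-0.54  0.74  1.41  0.    1.   -1.42] F [-1.07  0.57  2.36] grip 0.40124133770650844
yaw 50.02159934823685 x [-6.e-04  5.e-04 -1.e+00]
shift cm [-0.02  0.44 -3.94] spin 0.297
```

View pics/wrist_j.png

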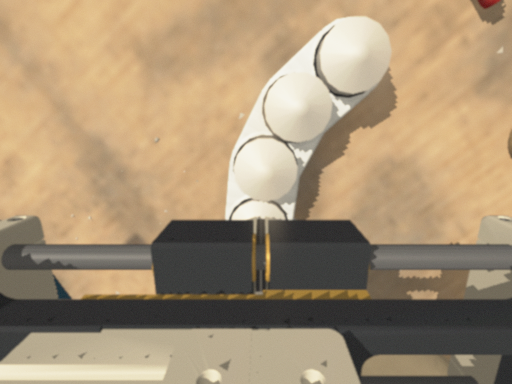

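View pics/cmp_j.png

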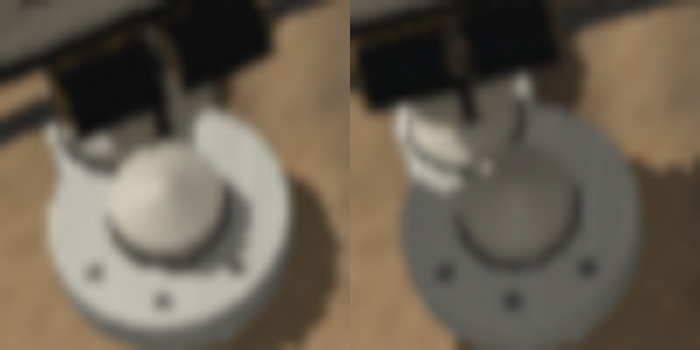

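```bash
python3 -m crank '[{"dx":0,"dy":0,"dz":-0.3,"spin":0.02},{"dx":0,"dy":0,"dz":-0.7,"spin":0.05},{"dx":0,"dy":0,"dz":-1.05,"spin":0.08},{"dx":0,"dy":0,"dz":-1.4,"spin":0.1},{"dx":0,"dy":0.05,"dz":-1.75,"spin":0.13},{"dx":0,"dy":0.08,"dz":-2.1,"spin":0.16},{"dx":0,"dy":0.12,"dz":-2.45,"spin":0.18},{"dx":0,"dy":0.2,"dz":-2.8,"spin":0.21},{"dx":0,"dy":0.25,"dz":-3.15,"spin":0.24},{"dx":0,"dy":0.32,"dz":-3.5,"spin":0.27},{"dx":0,"dy":0.4,"dz":-3.8,"spin":0.3},{"dx":0,"dy":0.44,"dz":-3.94,"spin":0.3},{"dx":0,"dy":0.44,"dz":-3.94,"spin":0.3}]'
python3 chk.py k 8; python3 st.py 539.1 -198 4.5 15
```

```text
time: 16.0
tool_pos: [554.6, -234.6, 4.7]
tcp_rot: [-2.898, 1.571, 2.389]
contact_force: [0.6, -0.3, 3.3]
grip_width: 0.2
t 16.1 [ 554.6 -234.6    4.6] F [0.06 0.51 2.15]
[158 158 158 157 150 124  92  79 113 161 181 178]
[158 158 158 157 149 124  92  79 113 161 181 177]
t 16.5 pos [ 554.7 -234.7    4.5] q [-0.53  0.68  1.52  0.    0.94 -1.1 ] F [-0.13  0.44  1.08] grip 0.34568342886230397
yaw 32.835002007315765 x [-4.e-04  4.e-04 -1.e+00]
shift cm [-0.    0.68 -3.92] spin 0.311
```

```bash
python3 -c "
import cv2,numpy as np
a=cv2.imread('pics/side0.png');b=cv2.imread('pics/side_k.png')
z=lambda f:cv2.resize(f[230:320,180:240],None,fx=6,fy=6,interpolation=cv2.INTER_CUBIC)
cv2.imwrite('pics/cmpk.png',np.hstack([z(a),z(b)]))"
```

```text
(no output)
```

View pics/cmpk.png

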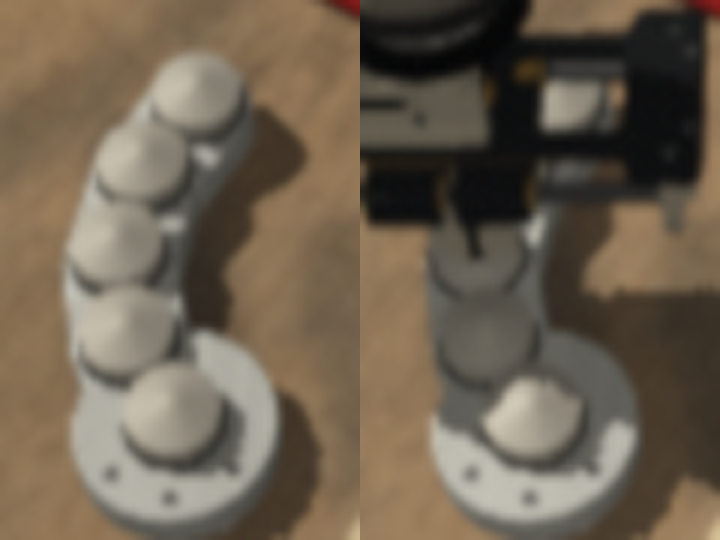

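View pics/wrist_k.png

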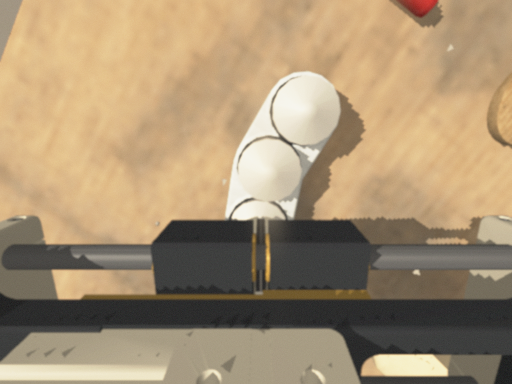

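Pads 1 and 2 are up again and pad 3 is pressed at about 2.1 N, close to half-way. Next I'll slide to pad 4, then pad 5.

```bash
python3 -m crank '[{"dx":0,"dy":0,"dz":-0.3,"spin":0.02},{"dx":0,"dy":0,"dz":-0.7,"spin":0.05},{"dx":0,"dy":0.05,"dz":-1.05,"spin":0.08},{"dx":0,"dy":0.08,"dz":-1.4,"spin":0.1},{"dx":0,"dy":0.13,"dz":-1.75,"spin":0.13},{"dx":0,"dy":0.2,"dz":-2.1,"spin":0.16},{"dx":0,"dy":0.26,"dz":-2.45,"spin":0.18},{"dx":0,"dy":0.34,"dz":-2.8,"spin":0.21},{"dx":0,"dy":0.43,"dz":-3.15,"spin":0.24},{"dx":0,"dy":0.53,"dz":-3.5,"spin":0.27},{"dx":0,"dy":0.63,"dz":-3.8,"spin":0.3},{"dx":0,"dy":0.68,"dz":-3.92,"spin":0.31},{"dx":0,"dy":0.68,"dz":-3.92,"spin":0.31}]'
python3 chk.py l 8; python3 st.py 537.7 -158.2 4.5 0
```

```text
time: 17.58
tool_pos: [539.1, -197.8, 4.6]
tcp_rot: [-2.593, 1.57, 2.382]
contact_force: [-0.2, 0.0, 2.6]
grip_width: 0.5
t 17.6833 [ 539.1 -197.9    4.5] F [-0.47  0.98  2.16]
[158 158 158 157 150 124  92  79 113 161 181 178]
[158 158 158 158 150 125  92  79 113 161 182 178]
t 18.0833 pos [ 539.1 -198.     4.5] q [-0.49  0.64  1.61  0.    0.89 -0.75] F [-1.09  0.81  2.04] grip 0.6193484216795099
yaw 15.073305721559194 x [-4.e-04  4.e-04 -1.e+00]
shift cm [ 0.    0.9  -3.88] spin 0.263
```

View pics/wrist_l.png

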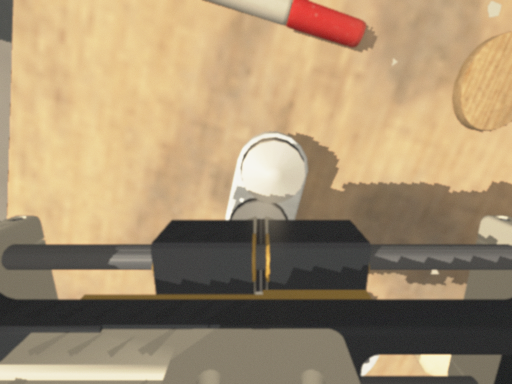

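```bash
python3 -m crank '[{"dx":0,"dy":0.02,"dz":-0.3,"spin":0.02},{"dx":0,"dy":0.05,"dz":-0.7,"spin":0.05},{"dx":0,"dy":0.1,"dz":-1.05,"spin":0.08},{"dx":0,"dy":0.16,"dz":-1.4,"spin":0.1},{"dx":0,"dy":0.23,"dz":-1.75,"spin":0.12},{"dx":0,"dy":0.32,"dz":-2.1,"spin":0.14},{"dx":0,"dy":0.41,"dz":-2.45,"spin":0.16},{"dx":0,"dy":0.51,"dz":-2.8,"spin":0.18},{"dx":0,"dy":0.62,"dz":-3.15,"spin":0.2},{"dx":0,"dy":0.74,"dz":-3.5,"spin":0.22},{"dx":0,"dy":0.86,"dz":-3.8,"spin":0.24},{"dx":0,"dy":0.9,"dz":-3.9,"spin":0.26},{"dx":0,"dy":0.9,"dz":-3.9,"spin":0.26}]'
python3 chk.py m 8; python3 st.py 537.7 -158.2 160 0
```

```text
time: 19.17
tool_pos: [538.0, -158.2, 4.7]
tcp_rot: [1.021, 1.57, -0.548]
contact_force: [0.2, -0.7, 2.1]
grip_width: 0.4
t 19.2667 [ 538.  -158.2    4.7] F [0.46 0.15 2.05]
[158 158 158 157 150 124  92  79 113 161 181 178]
[158 158 158 157 149 124  92  79 113 160 181 177]
t 19.6667 pos [ 537.9 -158.2    4.6] q [-0.42  0.62  1.65  0.    0.87 -0.43] F [0.99 0.91 2.06] grip 0.3739147122242701
yaw 0.1674372736833976 x [ 3.e-04  1.e-04 -1.e+00]
shift cm [-1.554e+01 -2.000e-02 -1.000e-02] spin 0.003
```

View pics/wrist_m.png

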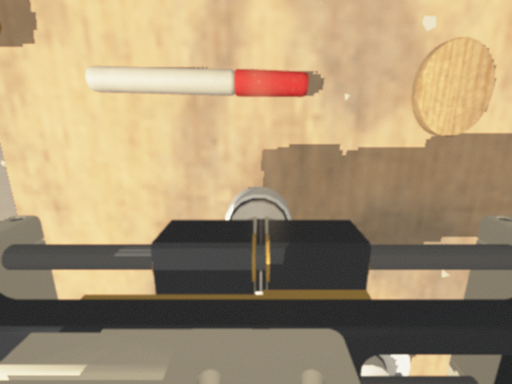

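View pics/side_m.png

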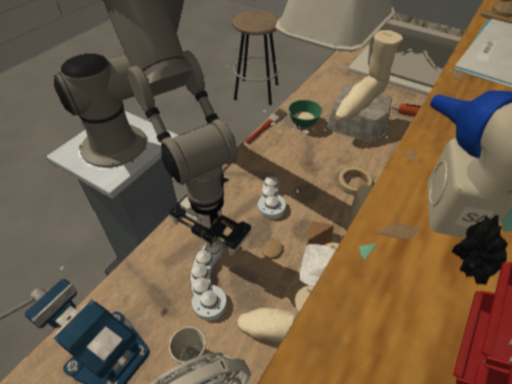

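Pad 5 is pressed at 2.05 N, half-way, and pads 1 to 4 are up. I'll lift straight off.

```bash
python3 -m crank '[{"dx":-0.3,"dy":0,"dz":0,"spin":0},{"dx":-0.8,"dy":0,"dz":0,"spin":0},{"dx":-1.5,"dy":0,"dz":0,"spin":0},{"dx":-3,"dy":0,"dz":0,"spin":0},{"dx":-5.5,"dy":0,"dz":0,"spin":0},{"dx":-8,"dy":0,"dz":0,"spin":0},{"dx":-11,"dy":0,"dz":0,"spin":0},{"dx":-14,"dy":0,"dz":0,"spin":0},{"dx":-17,"dy":0,"dz":0,"spin":0},{"dx":-18,"dy":0,"dz":0,"spin":0},{"dx":-18,"dy":0,"dz":0,"spin":0},{"dx":-18,"dy":0,"dz":0,"spin":0},{"dx":-18,"dy":0,"dz":0,"spin":0}]'
python3 chk.py n 6
python3 -c "
import cv2,numpy as np
a=cv2.imread('pics/side0.png');b=cv2.imread('pics/side_n.png')
z=lambda f:cv2.resize(f[170:325,170:300],None,fx=3,fy=3.5,interpolation=cv2.INTER_CUBIC)
cv2.imwrite('pics/cmpn.png',np.hstack([z(a),z(b)]))"
```

```text
time: 20.75
tool_pos: [536.8, -157.8, 182.9]
tcp_rot: [-2.018, 1.567, 2.697]
contact_force: [0.3, -0.2, -0.2]
grip_width: 0.5
t 20.85 [ 536.9 -157.8  182.7] F [-0.03 -0.09  0.02]
[158 158 158 157 150 124  92  79 113 161 181 178]
[157 158 157 157 149 124  91  78 112 160 180 177]
```

View pics/cmpn.png

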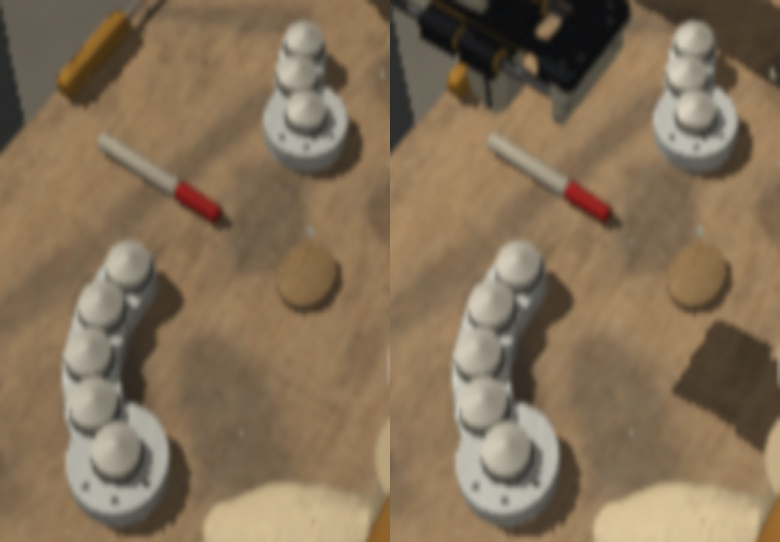

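View pics/wrist_n.png

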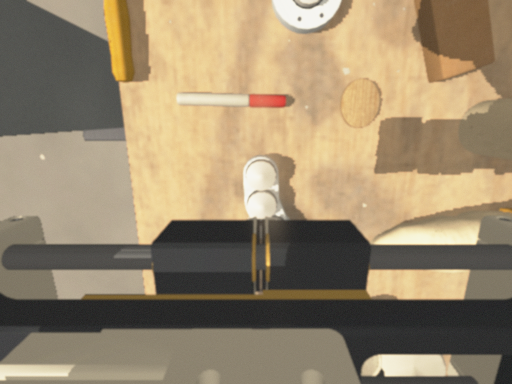

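All five pads are up, the loose items haven't moved, and the hand is clear at z = 183 mm. I'm handing the job in.

```bash
python3 -c "
from plant import bot
print(bot.close_job())"
```

```text
the job is handed in; nothing more can be done
None
```

I ran the shut fingertips along the long strip's five pads from heel to toe in one sliding pass. I then lifted straight off pad 5 and handed the job in at about 21 s.

- **Press depth:** the averaged force was 1.9 N on pad 1 (1.7 N after I slid 4 mm along it), then 2.0, 2.15, 2.15 and 2.05 N on pads 2 to 5. By the given springs that is about 5 to 7 mm of the 12 mm travel. The readings are noisy, roughly ±0.5 N each before averaging. I checked at each pad but not between pads.
- **Final check:** in the last side picture all five pads are up. The short strip, marker pen and cork pad look the same as at the start. The sanding block and brush were outside the crop I compared, and the hand hid part of the screwdriver. The hand was clear at z = 183 mm, with the force back to about zero.
- **One disagreement:** the reported TCP height did not match where the fingers actually touched. First contact with the 42 mm crown came at a reported z of about 10 to 12 mm, so the visible fingertips end 25 to 30 mm short of the stated TCP. I set the depth on pad 1 by stepping down and watching the force and the side picture. On the other pads I kept to the pad 1 height and checked the force.
- **Repeat approaches:** because of that mismatch, I came down over pad 1 twice before touching it. The side pictures showed no movement of the pad on the first approach.

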